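Sweep the hub nuts into the parts bay

TASK

Sweep the three loose hexagon hub nuts across the bench with your fingers into the low three-sided metal parts bay, in through its open side, until all three lie flat and wholly inside it. Push them along the bench top only, never pick one up or lift it, and leave everything else on the bench where it is.

Things in the scene. Friction and masses are not known exactly. Their poses are not given: they have to be found in the camera images.
- nut1: large plain steel hexagon hub nut lying flat, 36 mm across flats (41.6 mm across corners), 16 mm high, about 85 g; origin at the centre of its underside when built, z up (hexagonal solid outline; the dark round centre is the bore, only marked, not a hole)
- nut2: large plain steel hexagon hub nut lying flat, 36 mm across flats (41.6 mm across corners), 16 mm high, about 85 g; origin at the centre of its underside when built, z up (hexagonal solid outline; the dark round centre is the bore, only marked, not a hole)
- nut3: large plain steel hexagon hub nut lying flat, 36 mm across flats (41.6 mm across corners), 16 mm high, about 85 g; origin at the centre of its underside when built, z up (hexagonal solid outline; the dark round centre is the bore, only marked, not a hole)
- bay: fixed parts bay of aluminium strip on the bench top: three upright walls 30 mm high and 4 mm thick, inside 160 mm wide (its x, from -80 to +80 mm) and 140 mm deep (its y, from -70 to +70 mm). Its origin is the middle of the inner area at bench height. Closed at both x sides and at the -y end; the whole +y end is open, facing the nuts. No floor step: nuts slide in on a dark lining at bench height
- bay_mouth (a point): middle of the bay's open end at bench height, 70 mm along the bay's +y from its origin; same axes as the bay
- bearing: round steel ball bearing lying flat, 47 mm diameter, 14 mm high, loose, stands among the nuts; not to be moved. Origin: centre of its underside
- socket: round dark wrench socket standing upright, 36 mm diameter, 55 mm high, loose, stands among the nuts; not to be moved. Origin: centre of its underside
- meter: yellow multimeter lying flat, 90 mm (x) by 180 mm (y) by 48 mm high, to the left of the nuts; bystander. Origin: centre of its underside
- filter: white oil filter canister standing upright, 76 mm diameter, 85 mm high, to the far left; bystander. Origin: centre of its underside
- tin: small round tin standing upright, 65 mm diameter, 36 mm high, to the right near the robot; bystander. Origin: centre of its underside
- wrench: open spanner lying along its x, about 180 mm long, right of the bay; bystander. Origin near its middle, on the bench
- screwdriver: screwdriver lying along its x, about 200 mm long, beyond the nuts; bystander. Origin near its middle, on the bench
Not all that is in view belongs to the job. What is shaped like the nut2 but red is not meant. Leave any yellow look-alike of the nut1 alone.

How it is judged:
By the outcome, as a careful person would: the job done as asked, in the order asked, and still so for the second after the job is handed in, with the robot touching nothing.
It also fails if it takes over 67 s, if anything falls off the work surface, if the arm or the gripper's body presses on something with over 40 N, if the wrist force passes 120 N, or if a joint passes its speed limit or range.

ROBOT

A 6-joint arm with a two-finger parallel gripper is mounted at the origin on the work surface. World frame = base frame: x ahead of the robot, y to its left, z up, the work surface at z = 0. Lengths are in m, angles in degrees, forces in N, time in s.
With the tool pointing down it reaches from about 0.35 to 0.875 m from the base axis. Payload 4.2 kg.
Tool frame: the origin (TCP) lies on the centre line of the jaws, within the pads' length; the fingertips stand r.tip_extent ahead of it and the grasp point (between the pads) lies 11 mm behind it (r.tip_extent is the distance from the TCP to the fingertips, in m); z points along the fingers, y is the line along which they close (so a half turn about z gives the same grasp; the last joint's range is limited). The gripper opens to 87 mm and grips with 3 to 60 N. Pads are 19 mm wide; open, the fingers measure 117 mm over their backs; the gripper's body (75 mm by 190 mm) begins 51 mm behind the grasp point.
Start: joints at [-50.902, 22.042, 0.453, 0, -68.411, -14.817], TCP at [0.257, -0.57, 0.231] pointing down, gripper open.
Joint ranges: [-179.83, 179.83], [-69.29, 118.12], [-61.27, 80.66], [-181.25, 117.63], [-171.15, -9.14], [-177.46, 177.46]. Speed limits (degrees/s): [159.86, 159.86, 180, 180, 180, 180].

INTERFACE

Orientations are given as a 3x3 rotation matrix whose columns are the frame's x, y, z axes.
In Python, from station import r gives the robot as it stands.
- The arm moves only by the shell command python3 -m jog 'ROWS'. ROWS is text: rows parted by semicolons, each of 5 numbers parted by spaces: the opening, from 0 (shut) to 1 (fully open), then the shift along the world's x, y, z in mm, then the turn about the world's z in degrees. In form: hand dx dy dz roll; .... A call has 1 to 5 rows; each row shifts and turns the commanded pose from where the row before left it; what a row does not reach is not made up. A row lasts 1/8 s, in which the tool goes at most 62.5 mm and 10.7 degrees, less where a joint would pass 70% of its speed; a pose out of reach is approached as far as the arm can. A call is refused whole if a number of a shift passes 62.5 or a number of a turn 10.7, either way. A call with a gripper value outside its range is refused whole. The fingers move at their own pace and stop on an object; the grip force is fixed at half the most. Time passes only in rows, so rows that do not move let the fingers close. It gives the time, the measured TCP pose, the force, the opening and the grip force at its end, in the units of the state.
- r.sense(): the state, without advancing time (a new reading comes with each control period).
- r.capture(name): name is "scene" or "top" or "wrist"; returns a dict with "pixels" (400x640x3 uint8, red, green, blue), "fovy" (degrees; the focal length in pixels is half the picture's height over the tangent of half this angle, whatever the lens; pixels are square), "cx", "cy" (the principal point, pixels), "k1" (the pictures are not rectified: a ray, as slopes to the right and down, at radius r is drawn at 1 + k1 r^2 times it, then the intrinsics apply), "origin" and "orientation" of the camera in the world; the wrist camera has in their place "T_tool_cam" (4x4, takes a point from camera to tool coordinates, whose origin is the TCP and whose axes are the flange's). Camera axes: x right, y down, z forward; pixel columns grow to the right and rows downward; lengths in m; the calibration is good to about 2 mm. A picture is of the moment at which its call begins: read the wrist's pose just before it. There is no depth.
- r.finish_job(): hands the job in; it is judged then, once.
The state is a dict: "time_s": time; "joints": joint angles; "joint_velocities": joint speeds; "effort": joint torques, N m; "tcp_pos": TCP position; "ee_rot": TCP orientation; "wrist_force": force on the tool from outside, world axes, zero at the start; "moment": the same for the moment, N m; "gripper_width": opening from 0.0 (shut) to 1.0 (fully open); "gripper_force": force on a finger pad.
Only numpy, scipy, OpenCV 4.12 (cv2) and the standard library are available. Lean on these libraries where they do the work, as an engineer would, in place of code of your own. Each camera call takes 0.05 s, during which the arm holds its last target. There are 200 camera calls.

## Working session

There is one attempt and no reset: what is moved stays moved. The work goes in short steps, Python scripts to look and compute and a shell command to move; the robot and the scene stay as the last step left them, time stands still between calls to the robot, and variables do not carry over. Pictures are saved under pics/ and viewed, at most 10 in all, crops included, and the job is handed in when it is done.

```bash
mkdir -p pics; cat > h.py <<'E'
import numpy as np, cv2
from station import r
def cap(n):
    c=r.capture(n); return c
def ray(c,u,v,z=0.0):
    """pixel -> world point on plane z (fixed cameras)"""
    f=200/np.tan(np.radians(c["fovy"])/2)
    K=np.array([[f,0,c["cx"]],[0,f,c["cy"]],[0,0,1]])
    p=cv2.undistortPoints(np.array([[[u,v]]],float),K,np.array([c["k1"],0,0,0.]))[0,0] 
    # refine for exact model xd = x(1+k1 r^2)
    d=np.array(c["orientation"])@np.array([p[0],p[1],1]); o=np.array(c["origin"])
    return o+d*(z-o[2])/d[2]
def save(n,px,s=1.0):
    cv2.imwrite("pics/"+n+".png",cv2.resize(px[:,:,::-1],None,fx=s,fy=s,interpolation=cv2.INTER_CUBIC))
E
python3 - <<'E'
from h import *
for n in("top","scene"):
    c=cap(n); save(n+"0",c["pixels"],1.25); print(n,c["fovy"],c["cx"],c["cy"],c["k1"],c["origin"],c["orientation"])
s=r.sense(); print(s["time_s"],s["tcp_pos"],s["ee_rot"],s["gripper_width"],r.tip_extent,s["wrist_force"])
E
```

```text
top 45.42493314176738 307.69843074233086 196.6015865579164 0.020434590273405624 [ 0.50162952 -0.01289326  1.29513638] [[ 0.02905493 -0.99830192  0.05048853]
 [-0.99956646 -0.02925827 -0.00329288]
 [ 0.0047645  -0.05037097 -0.99871921]]
scene 55.82531195513973 320.8119572456278 201.604841908511 -0.03686704742506076 [ 0.9349816  -0.42632056  0.79072396] [[ 0.76100247  0.52024702 -0.38758002]
 [ 0.64874816 -0.6093137   0.45591957]
 [ 0.00103298 -0.59839774 -0.80119852]]
0.1 [ 0.25680826 -0.56922584  0.22956202] [[-9.11591725e-01 -4.11095732e-01 -9.09169248e-04]
 [-4.11096723e-01  9.11590045e-01  1.75337557e-03]
 [ 1.07984424e-04  1.97211916e-03 -9.99998050e-01]] 0.9963201676215885 0.008 [ 0.01898541  0.12153814 -0.38032123]
```

View pics/top0.png

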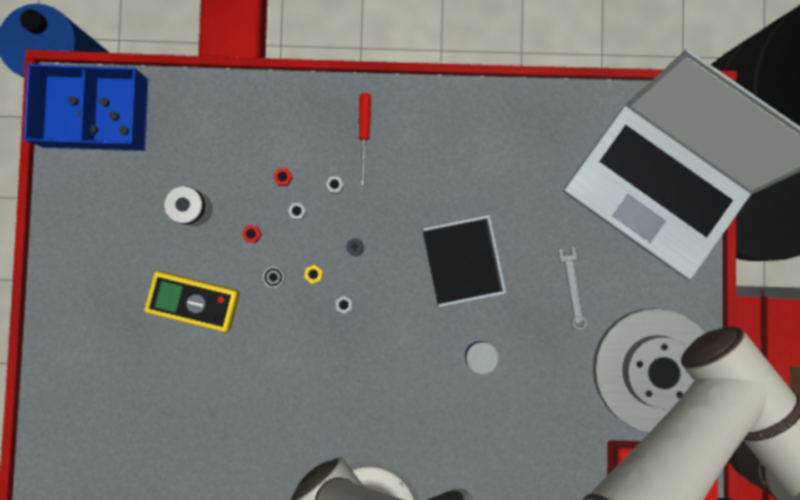

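View pics/scene0.png

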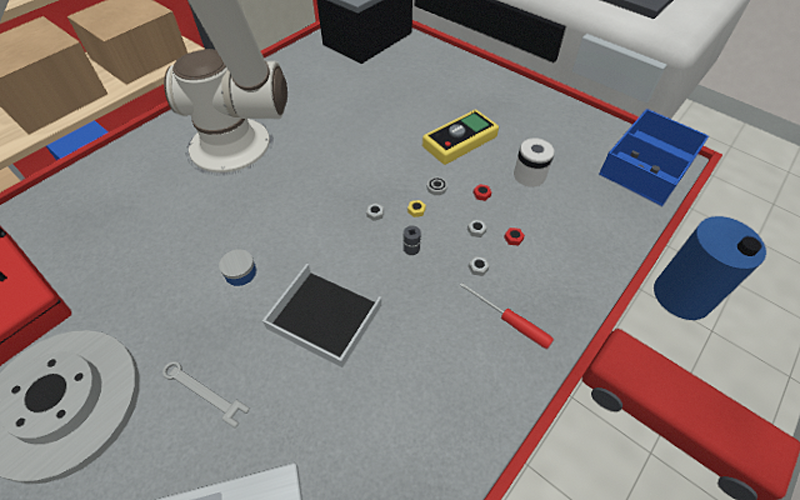

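The top view (pixels at 1.25x) shows three plain steel nuts at (334,184), (296,210) and (344,304). Things that could be mistaken for them are the red nuts at (283,177) and (251,234), the yellow nut at (313,274), the bearing at (273,277, round) and the socket at (355,247). The bay is at (464,261) with its open side facing left (+y). I'll measure these and check my choice in a close crop.

```bash
cat >> h.py <<'E'
def blobs(c,mask,z,amin=30,amax=2000,roi=(180,120,340,270)):
    out=[]
    m=mask.astype(np.uint8).copy(); mm=np.zeros_like(m); a,b,d,e=roi; mm[b:e,a:d]=m[b:e,a:d]
    for k in cv2.findContours(mm,cv2.RETR_EXTERNAL,cv2.CHAIN_APPROX_NONE)[0]:
        k=cv2.convexHull(k)
        if amin<cv2.contourArea(k)<amax:
            M=cv2.moments(k); u,v=M["m10"]/M["m00"],M["m01"]/M["m00"]
            out.append((round(u,1),round(v,1),cv2.contourArea(k),(ray(c,u,v,z)[:2]*1000).round(1)))
    return out
def masks(px):
    h=cv2.cvtColor(px,cv2.COLOR_RGB2HSV).astype(int); H,S,V=h[...,0],h[...,1],h[...,2]
    return dict(steel=(S<60)&(V>165),colour=(S>140)&(V>120),dark=(V<75))
E
python3 - <<'E'
from h import *
c=cap("top"); px=c["pixels"]; m=masks(px)
for k,z in(("steel",.016),("colour",.016),("dark",.016)):
    print(k); [print("  ",b) for b in blobs(c,m[k],z,roi=(100,60,420,310))]
# bay outline: hull of light walls
for n,(u,v) in dict(tl=(424,229),tr=(490,217),br=(504,293),bl=(439,305)).items(): print(n,(ray(c,u/1.25,v/1.25,.03)[:2]*1000).round(1))
a=px[130:260,170:410]; save("crop1",a,3.2)
E
```

```text
steel
   (387.6, 282.1, 64.0, array([ 345.3, -235.9]))
   (274.5, 243.4, 102.0, array([438.7,  67.7]))
   (381.3, 237.7, 74.0, array([ 462.4, -216.7]))
   (379.8, 177.4, 158.5, array([ 623.6, -209.1]))
   (236.9, 168.2, 100.0, array([637.2, 175.3]))
   (145.8, 163.1, 620.5, array([643.3, 419.1]))
   (267.2, 146.7, 98.0, array([697.5,  95.9]))
colour
   (250.4, 218.9, 144.0, array([502.2, 134.2]))
   (200.8, 186.6, 142.5, array([584.6, 269.8]))
   (225.8, 141.0, 135.0, array([709.5, 207.7]))
   (291.4, 92.4, 281.5, array([847.3,  35.3]))
   (103.2, 86.0, 325.5, array([848.4, 542.2]))
dark
   (151.6, 241.0, 1462.0, array([436. , 394.1]))
   (284.7, 197.9, 75.5, array([560.9,  44.3]))
   (145.4, 163.1, 48.5, array([643.4, 420. ]))
   (157.7, 167.4, 221.5, array([632.8, 386.8]))
   (109.3, 92.8, 633.5, array([830.3, 524.9]))
tl [603.7 -99.6]
tr [ 633.3 -239.3]
br [ 473.1 -272. ]
bl [ 443.8 -135.4]
```

View pics/crop1.png

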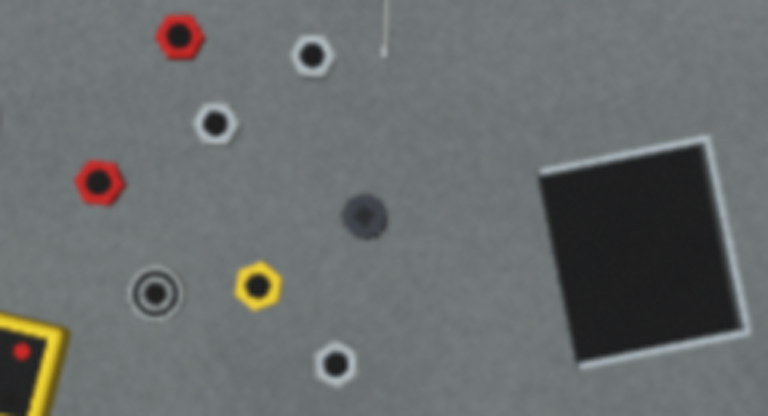

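The close crop confirms the choice. The plain steel hexagons are A (697,96), B (637,175) and C (439,68) mm. The round bearing and the red and yellow nuts are left out. I'll push with the fingers slightly open as a fork, taking A first, diagonally between the socket and the screwdriver tip.

```bash
python3 -m jog '0.25 29.5 43.5 0 1.6;0.25 29.5 43.5 0 1.6;0.25 29.5 43.5 0 1.6;0.25 29.5 43.5 0 1.6;0.25 29.5 43.5 0 1.6' && python3 -m jog '0.25 29.5 43.5 0 1.6;0.25 29.5 43.5 0 1.6;0.25 29.5 43.5 0 1.6;0.25 29.5 43.5 0 1.6;0.25 29.5 43.5 0 1.6' && python3 -m jog '0.25 29.5 43.5 0 1.6;0.25 29.5 43.5 0 1.6;0.25 29.5 43.5 0 1.6;0.25 29.5 43.5 0 1.6;0.25 29.5 43.5 0 1.6' && python3 -m jog '0.25 29.5 43.5 -50 1.6;0.25 0 0 -50 0;0.25 0 0 -50 0;0.25 0 0 0 0'
```

```text
time_s: 0.78
tcp_pos: [0.4051, -0.3506, 0.2304]
ee_rot: [[-0.845, -0.535, -0.0], [-0.535, 0.845, 0.0], [0.0, 0.0, -1.0]]
wrist_force: [0.7, -0.1, 1.5]
gripper_width: 0.515
gripper_force: 0.0
time_s: 1.4
tcp_pos: [0.5526, -0.1331, 0.2304]
ee_rot: [[-0.762, -0.647, -0.0], [-0.647, 0.762, 0.0], [0.0, 0.0, -1.0]]
wrist_force: [0.9, -0.8, 0.3]
gripper_width: 0.251
gripper_force: 0.0
time_s: 2.02
tcp_pos: [0.7001, 0.0843, 0.2301]
ee_rot: [[-0.665, -0.747, -0.001], [-0.747, 0.665, -0.0], [0.001, 0.0, -1.0]]
wrist_force: [0.6, -0.4, 0.0]
gripper_width: 0.248
gripper_force: 0.0
time_s: 2.52
tcp_pos: [0.7215, 0.1194, 0.0816]
ee_rot: [[-0.645, -0.764, -0.011], [-0.764, 0.645, -0.003], [0.01, 0.007, -1.0]]
wrist_force: [-0.3, -0.6, 0.5]
gripper_width: 0.252
gripper_force: 0.0
```

```bash
python3 -m jog '0.25 6 12 0 0;0.25 0 0 -35 0;0.25 0 0 -34 0;0.25 0 0 0 0' ; python3 - <<'E'
from h import *
c=cap("top"); m=masks(c["pixels"]); [print(b) for b in blobs(c,m["steel"],.016)]
save("t2",c["pixels"][110:260,180:420],3)
E
```

```text
time_s: 3.02
tcp_pos: [0.7309, 0.1327, 0.0185]
ee_rot: [[-0.644, -0.765, -0.001], [-0.765, 0.644, -0.0], [0.001, 0.001, -1.0]]
wrist_force: [-1.0, 0.1, -0.5]
gripper_width: 0.254
gripper_force: 0.0
(274.5, 243.4, 100.5, array([438.7,  67.7]))
(183.1, 243.3, 179.5, array([432.3, 310.5]))
(236.7, 168.8, 79.0, array([635.4, 175.7]))
(267.2, 146.7, 97.5, array([697.4,  95.8]))
(201.3, 124.3, 251.0, array([752.8, 275. ]))
```

View pics/t2.png

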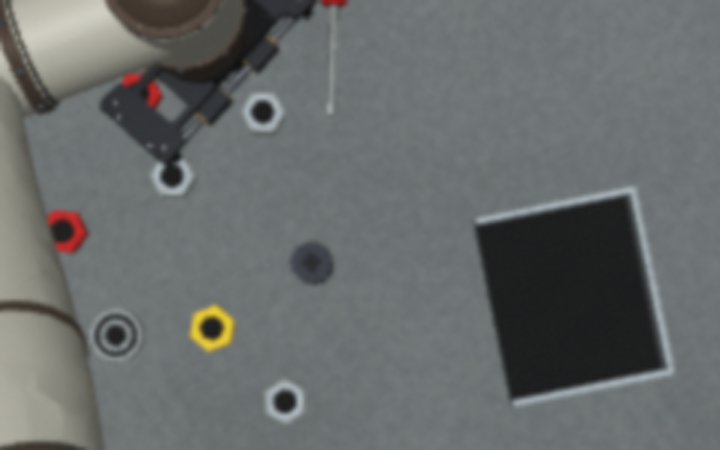

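The fork is behind nut A at crop (262,112), lined up towards the bay, with the screwdriver tip at crop (330,110) off to the side. I'll lower slightly and push.

```bash
python3 -m jog '0.25 0 0 -6 0;0.25 -9 -10.3 0 0;0.25 -9 -10.3 0 0;0.25 -9 -10.3 0 0;0.25 -9 -10.3 0 0' && python3 -m jog '0.25 -9 -10.3 0 0;0.25 -9 -10.3 0 0;0.25 -9 -10.3 0 0;0.25 -9 -10.3 0 0;0.25 -9 -10.3 0 0' ; python3 - <<'E'
from h import *
c=cap("top"); m=masks(c["pixels"]); [print(b) for b in blobs(c,m["steel"],.016)]
save("t3",c["pixels"][110:260,180:420],3)
E
```

```text
time_s: 3.7
tcp_pos: [0.6948, 0.0904, 0.0133]
ee_rot: [[-0.644, -0.765, 0.002], [-0.765, 0.644, 0.0], [-0.001, -0.001, -1.0]]
wrist_force: [0.6, 0.5, 0.7]
gripper_width: 0.253
gripper_force: 0.6
time_s: 4.32
tcp_pos: [0.6495, 0.039, 0.0126]
ee_rot: [[-0.644, -0.765, 0.0], [-0.765, 0.644, 0.0], [-0.0, -0.0, -1.0]]
wrist_force: [2.0, 1.4, 1.7]
gripper_width: 0.248
gripper_force: 1.0
(274.5, 243.4, 102.0, array([438.7,  67.7]))
(201.4, 167.8, 1144.5, array([635.2, 270.1]))
(247.3, 155.5, 780.0, array([672.1, 148.5]))
```

View pics/t3.png

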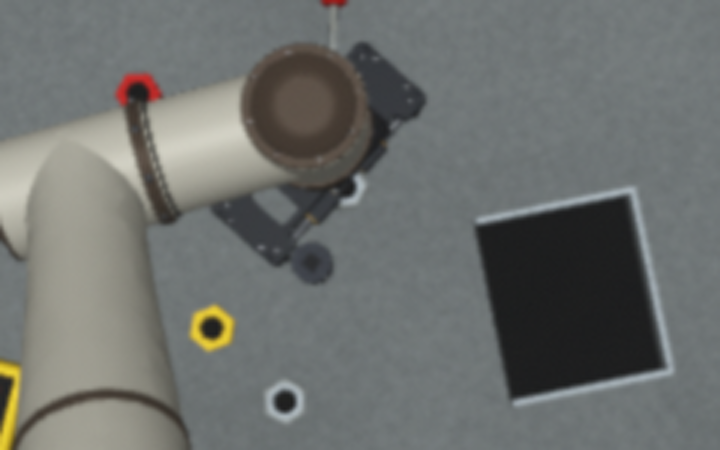

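Nut A at crop (350,188) is seated in the fork and sliding along the planned line. The socket at crop (312,263) is untouched, and the hand body passes about 20 mm above it. Continuing.

```bash
python3 -m jog '0.25 -9 -10.3 0 0;0.25 -9 -10.3 0 0;0.25 -9 -10.3 0 0;0.25 -9 -10.3 0 0;0.25 -9 -10.3 0 0' && python3 -m jog '0.25 -9 -10.3 0 0;0.25 -9 -10.3 0 0;0.25 -9 -10.3 0 0;0.25 -9 -10.3 0 0;0.25 -6 -7 0 0' && python3 -m jog '0.25 10 12 0 0;0.25 10 12 0 0;0.25 0 0 50 10;0.25 0 0 30 10;0.25 -8 40 0 10' && python3 -m jog '0.25 0 0 0 10;0.25 0 0 0 10;0.25 0 0 0 3;0.25 0 0 0 0'; python3 - <<'E'
from h import *
c=cap("top"); m=masks(c["pixels"]); [print(b) for b in blobs(c,m["steel"],.016,roi=(180,120,350,270))]; [print(b) for b in blobs(c,m["dark"],.055,amax=20000,roi=(180,120,420,270))]
print(r.sense()["tcp_pos"])
save("t4",c["pixels"][110:260,180:420],3)
E
```

```text
time_s: 5.0
tcp_pos: [0.604, -0.0127, 0.0123]
ee_rot: [[-0.645, -0.765, -0.001], [-0.765, 0.645, -0.0], [0.001, 0.0, -1.0]]
wrist_force: [0.1, -0.7, -0.2]
gripper_width: 0.25
gripper_force: 0.2
time_s: 5.62
tcp_pos: [0.5623, -0.0608, 0.0125]
ee_rot: [[-0.645, -0.765, 0.0], [-0.765, 0.645, -0.0], [-0.0, -0.0, -1.0]]
wrist_force: [0.6, 0.6, 0.8]
gripper_width: 0.251
gripper_force: 0.2
time_s: 6.25
tcp_pos: [0.5782, 0.0045, 0.0955]
ee_rot: [[-0.172, -0.985, 0.007], [-0.985, 0.172, 0.001], [-0.002, -0.007, -1.0]]
wrist_force: [0.0, -0.4, -0.4]
gripper_width: 0.249
gripper_force: 0.0
time_s: 6.75
tcp_pos: [0.5757, 0.005, 0.0925]
ee_rot: [[0.224, -0.975, 0.0], [-0.975, -0.224, 0.0], [0.0, -0.0, -1.0]]
wrist_force: [-1.1, 0.2, -0.1]
gripper_width: 0.247
gripper_force: 0.0
(274.5, 243.4, 102.0, array([438.7,  67.7]))
(331.3, 205.5, 98.0, array([544.3, -80.9]))
(208.1, 203.8, 1634.5, array([539.3, 248.4]))
(259.2, 189.4, 941.5, array([581.8, 113.3]))
(236.9, 168.0, 96.5, array([637.7, 175.3]))
(245.3, 214.6, 105.5, array([513. , 143.3]))
(303.9, 214.8, 831.0, array([516.7,  -8.4]))
(369.2, 208.7, 3026.5, array([ 537.6, -177.5]))
(234.8, 180.9, 60.5, array([599.6, 173.5]))
(296.2, 179.3, 1100.0, array([608.5,  14.3]))
(291.4, 154.6, 358.5, array([672.7,  28.7]))
[0.57555792 0.00480064 0.09246936]
```

View pics/t4.png

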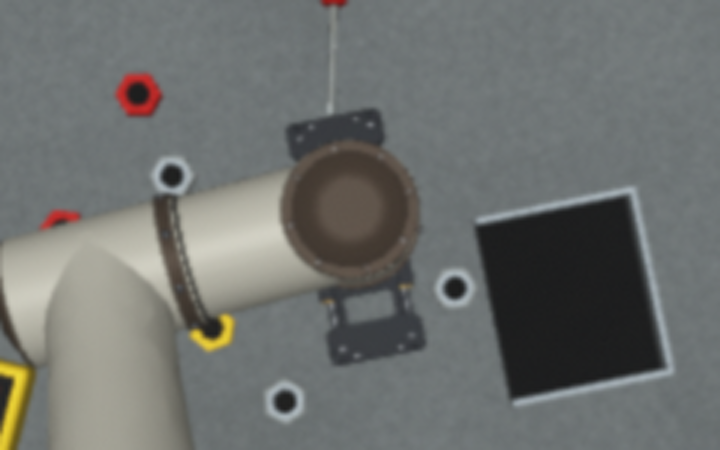

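Nut A is now just in front of the mouth at crop (455,288), which is (544,-81) mm. The socket, yellow nut and red nuts have not moved. I'll push it straight in, to about 35 mm past the bay's middle.

```bash
python3 -m jog '0.25 -20 -20 0 0;0.25 -21 -21 0 0;0.25 0 0 -40 0;0.25 0 0 -40 0;0.25 0 0 0 0' && python3 -m jog '0.25 3 -14 0 0;0.25 3 -14 0 0;0.25 3 -14 0 0;0.25 3 -14 0 0;0.25 3 -14 0 0' && python3 -m jog '0.25 3 -14 0 0;0.25 3 -14 0 0;0.25 3 -14 0 0;0.25 3 -14 0 0;0.25 3 -14 0 0' && python3 -m jog '0.25 3 -14 0 0;0.25 -3 15 0 0;0.25 0 0 40 0;0.25 -10 45 40 0;0.25 0 0 0 0'
```

```text
time_s: 7.42
tcp_pos: [0.5335, -0.037, 0.0111]
ee_rot: [[0.223, -0.975, -0.003], [-0.975, -0.223, -0.001], [0.0, 0.003, -1.0]]
wrist_force: [-0.3, -0.5, 0.4]
gripper_width: 0.245
gripper_force: 0.0
time_s: 8.05
tcp_pos: [0.5493, -0.1082, 0.0128]
ee_rot: [[0.223, -0.975, 0.001], [-0.975, -0.223, 0.0], [0.0, -0.001, -1.0]]
wrist_force: [-0.2, 2.0, 1.8]
gripper_width: 0.25
gripper_force: 0.9
time_s: 8.68
tcp_pos: [0.5641, -0.178, 0.0124]
ee_rot: [[0.223, -0.975, -0.0], [-0.975, -0.223, 0.0], [-0.0, 0.0, -1.0]]
wrist_force: [0.7, 0.8, 2.1]
gripper_width: 0.255
gripper_force: 1.0
time_s: 9.3
tcp_pos: [0.5554, -0.1287, 0.0958]
ee_rot: [[0.227, -0.974, 0.006], [-0.974, -0.227, 0.0], [0.001, -0.006, -1.0]]
wrist_force: [0.4, 0.2, -0.2]
gripper_width: 0.246
gripper_force: 0.0
```

```bash
python3 -m jog '0.25 -21 40 0 0;0.25 -21 40 0 0;0.25 -21 40 0 0;0.25 -21 40 0 0;0.25 -21 41 0 0' && python3 -m jog '0.25 -21 41 0 0;0.25 0 0 -40 0;0.25 0 0 -42 0;0.25 0 0 0 0'; python3 - <<'E'
from h import *
c=cap("top"); m=masks(c["pixels"]); [print(b) for b in blobs(c,m["steel"],.016,roi=(180,120,410,270))]
save("t5",c["pixels"][110:260,180:420],3)
E
```

```text
time_s: 9.93
tcp_pos: [0.4475, 0.0707, 0.0917]
ee_rot: [[0.223, -0.975, -0.001], [-0.975, -0.223, -0.001], [0.0, 0.002, -1.0]]
wrist_force: [0.2, -0.7, -0.4]
gripper_width: 0.248
gripper_force: 0.0
time_s: 10.42
tcp_pos: [0.4275, 0.1111, 0.0093]
ee_rot: [[0.225, -0.974, -0.002], [-0.974, -0.225, -0.002], [0.001, 0.002, -1.0]]
wrist_force: [-0.9, 1.2, -0.2]
gripper_width: 0.251
gripper_force: 0.0
(212.3, 264.8, 151.0, array([377.6, 230.9]))
(274.5, 243.4, 101.5, array([438.8,  67.6]))
(381.1, 237.7, 79.0, array([ 462.1, -216.1]))
(382.6, 196.3, 96.5, array([ 573.1, -218. ]))
(381.2, 182.7, 447.0, array([ 609.5, -213.4]))
(236.8, 168.3, 102.0, array([636.9, 175.4]))
```

View pics/t5.png

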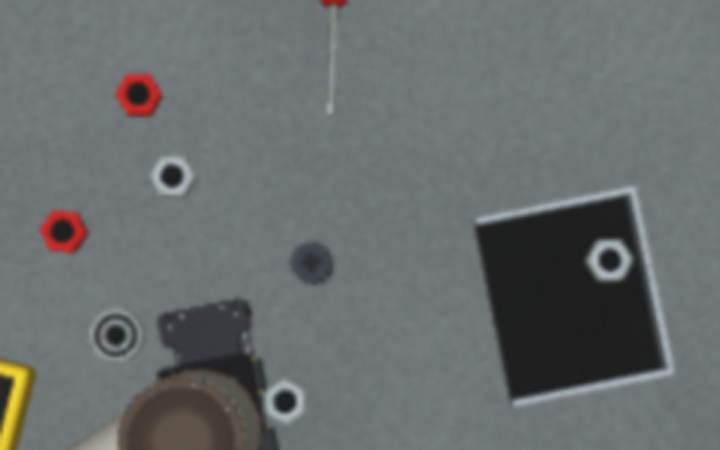

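A is inside the bay at crop (609,260). The bystanders are unmoved, and the fork is behind nut C at crop (285,402). Pushing C straight towards the bay.

```bash
python3 -m jog '0.25 3.2 -13.7 3 0;0.25 3.2 -13.7 0 0;0.25 3.2 -13.7 0 0;0.25 3.2 -13.7 0 0;0.25 3.2 -13.7 0 0' && python3 -m jog '0.25 3.2 -13.7 0 0;0.25 3.2 -13.7 0 0;0.25 3.2 -13.7 0 0;0.25 3.2 -13.7 0 0;0.25 3.2 -13.7 0 0' && python3 -m jog '0.25 3.2 -13.7 0 0;0.25 3.2 -13.7 0 0;0.25 3.2 -13.7 0 0;0.25 3.2 -13.7 0 0'; python3 - <<'E'
from h import *
c=cap("top"); m=masks(c["pixels"]); [print(b) for b in blobs(c,m["steel"],.016,roi=(180,120,410,270))]
save("t6",c["pixels"][110:260,180:420],3)
E
```

```text
time_s: 11.1
tcp_pos: [0.4442, 0.0412, 0.0135]
ee_rot: [[0.222, -0.975, 0.0], [-0.975, -0.222, 0.0], [-0.0, -0.0, -1.0]]
wrist_force: [0.1, 0.8, -0.4]
gripper_width: 0.247
gripper_force: 0.3
time_s: 11.72
tcp_pos: [0.4601, -0.027, 0.0135]
ee_rot: [[0.223, -0.975, -0.0], [-0.975, -0.223, -0.0], [-0.0, 0.0, -1.0]]
wrist_force: [-0.1, 0.6, 0.8]
gripper_width: 0.251
gripper_force: 0.4
time_s: 12.22
tcp_pos: [0.4729, -0.0818, 0.0135]
ee_rot: [[0.223, -0.975, -0.0], [-0.975, -0.223, -0.0], [0.0, 0.0, -1.0]]
wrist_force: [0.2, 1.5, -0.3]
gripper_width: 0.252
gripper_force: 0.5
(239.4, 246.6, 335.0, array([427.6, 160.9]))
(388.6, 236.2, 48.5, array([ 466.9, -236.2]))
(274.4, 239.0, 175.5, array([450.6,  68.2]))
(304.4, 240.4, 816.0, array([449.1, -11.8]))
(382.6, 196.3, 96.5, array([ 573.1, -218. ]))
(379.8, 177.4, 158.5, array([ 623.6, -209.1]))
(236.8, 168.0, 97.0, array([637.6, 175.3]))
```

View pics/t6.png

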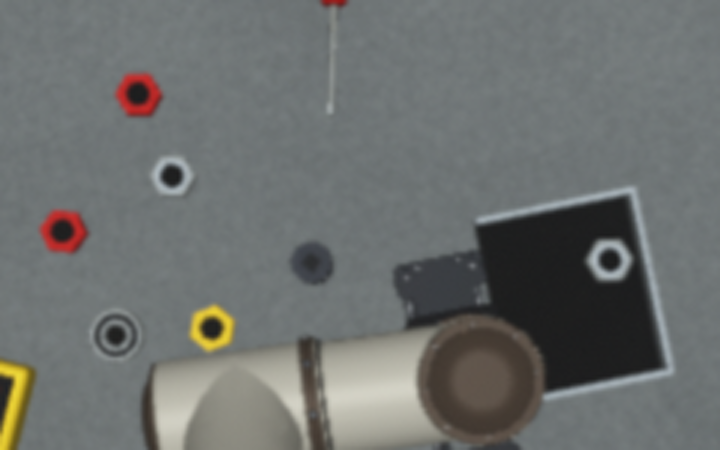

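The hand is over nut C at crop (480,380), just in front of the mouth, and the force (1.5 N) fits a nut sliding in front of the fork. Next: push it in, back off and lift.

```bash
python3 -m jog '0.25 3 -13.5 0 0;0.25 3 -13.5 0 0;0.25 3 -13.5 0 0;0.25 3 -13.5 0 0;0.25 3 -13.5 0 0' && python3 -m jog '0.25 3 -13.5 0 0;0.25 3 -13.5 0 0;0.25 3 -13.5 0 0;0.25 3 -13.5 0 0;0.25 -3 15 0 0' && python3 -m jog '0.25 0 0 45 0;0.25 0 40 45 0;0.25 10 55 0 0;0.25 25 55 0 0;0.25 25 55 0 0' ; python3 - <<'E'
from h import *
c=cap("top"); m=masks(c["pixels"]); [print(b) for b in blobs(c,m["steel"],.016,roi=(180,120,410,270))]
E
```

```text
time_s: 12.9
tcp_pos: [0.4879, -0.1493, 0.0135]
ee_rot: [[0.223, -0.975, -0.0], [-0.975, -0.223, 0.0], [-0.0, 0.0, -1.0]]
wrist_force: [-0.6, -0.3, 0.1]
gripper_width: 0.249
gripper_force: 0.3
time_s: 13.52
tcp_pos: [0.4973, -0.1887, 0.0134]
ee_rot: [[0.22, -0.975, 0.001], [-0.975, -0.22, -0.0], [0.0, -0.001, -1.0]]
wrist_force: [0.0, -0.1, -0.9]
gripper_width: 0.252
gripper_force: 0.0
time_s: 14.15
tcp_pos: [0.5567, 0.02, 0.1041]
ee_rot: [[0.224, -0.975, 0.001], [-0.975, -0.224, 0.0], [-0.0, -0.001, -1.0]]
wrist_force: [0.8, -0.7, -0.2]
gripper_width: 0.25
gripper_force: 0.0
(388.8, 236.1, 47.5, array([ 467. , -236.5]))
(386.5, 221.4, 97.0, array([ 506.1, -229.6]))
(202.2, 216.9, 1488.5, array([503.9, 262.9]))
(382.7, 196.3, 94.5, array([ 573. , -218.1]))
(250.2, 200.7, 958.0, array([550.8, 136.5]))
(382.2, 175.2, 49.0, array([ 629.8, -215.5]))
(236.8, 168.0, 97.0, array([637.6, 175.3]))
```

C is in the bay at (506,-230). Now nut B at (637,175): I'll go behind it and push first to about (622,21), then diagonally into the bay.

```bash
python3 -m jog '0.25 21.3 50.3 0 -4.7;0.25 21.3 50.3 0 -4.7;0.25 21.3 50.3 0 -4.7;0.25 21.3 50.3 0 -4.7;0.25 0 0 0 0' && python3 -m jog '0.25 0 0 -45 0;0.25 0 0 -45 0;0.25 0 0 0 0'
```

```text
time_s: 14.82
tcp_pos: [0.6422, 0.223, 0.1026]
ee_rot: [[-0.099, -0.995, 0.0], [-0.995, 0.099, 0.0], [-0.0, -0.0, -1.0]]
wrist_force: [-0.8, -0.9, -0.3]
gripper_width: 0.253
gripper_force: 0.0
time_s: 15.2
tcp_pos: [0.6404, 0.2182, 0.0116]
ee_rot: [[-0.102, -0.995, -0.003], [-0.995, 0.102, -0.002], [0.002, 0.003, -1.0]]
wrist_force: [0.3, -0.6, -0.2]
gripper_width: 0.252
gripper_force: 0.0
```

```bash
python3 -m jog '0.25 -1.2 -13.2 1 0;0.25 -1.2 -13.2 0 0;0.25 -1.2 -13.2 0 0;0.25 -1.2 -13.2 0 0;0.25 -1.2 -13.2 0 0' && python3 -m jog '0.25 -1.2 -13.2 0 0;0.25 -1.2 -13.2 0 0;0.25 -1.2 -13.2 0 0;0.25 -1.2 -13.2 0 0;0.25 -1.2 -13.2 0 0' && python3 -m jog '0.25 -1.2 -13.2 0 0;0.25 -1.2 -13.2 0 0;0.25 -1.2 -13.2 0 0;0.25 1.5 20 0 0;0.25 0 0 0 0' && python3 -m jog '0.25 0 0 40 0;0.25 15 30 40 -10;0.25 15 50 0 -10;0.25 0 0 0 0'; python3 - <<'E'
from h import *
c=cap("top"); m=masks(c["pixels"]); [print(b) for b in blobs(c,m["steel"],.016,roi=(180,120,410,270))]
print(blobs(c,m["dark"],.055,roi=(260,180,305,220)))
E
```

```text
time_s: 15.82
tcp_pos: [0.6363, 0.152, 0.015]
ee_rot: [[-0.103, -0.995, 0.001], [-0.995, 0.103, 0.001], [-0.001, -0.001, -1.0]]
wrist_force: [0.3, 1.4, 1.3]
gripper_width: 0.251
gripper_force: 0.8
time_s: 16.45
tcp_pos: [0.6299, 0.086, 0.0145]
ee_rot: [[-0.103, -0.995, 0.0], [-0.995, 0.103, 0.0], [-0.0, -0.0, -1.0]]
wrist_force: [0.4, 2.8, 2.1]
gripper_width: 0.252
gripper_force: 1.2
time_s: 17.08
tcp_pos: [0.6276, 0.068, 0.014]
ee_rot: [[-0.102, -0.995, -0.001], [-0.995, 0.102, -0.0], [0.001, 0.001, -1.0]]
wrist_force: [0.9, -0.8, -0.0]
gripper_width: 0.249
gripper_force: 0.0
time_s: 17.58
tcp_pos: [0.6583, 0.1505, 0.0944]
ee_rot: [[-0.434, -0.901, 0.001], [-0.901, 0.434, 0.001], [-0.001, -0.001, -1.0]]
wrist_force: [0.2, -1.5, -1.4]
gripper_width: 0.246
gripper_force: 0.0
(393.0, 235.3, 32.5, array([ 469.7, -247.7]))
(386.5, 221.4, 97.0, array([ 506.1, -229.6]))
(382.7, 196.1, 91.5, array([ 573.5, -218.1]))
(380.2, 175.6, 61.0, array([ 628.6, -210.3]))
(294.6, 175.3, 96.0, array([622.6,  19.7]))
(189.5, 147.4, 549.0, array([689.3, 304.2]))
[(284.3, 197.8, 86.5, array([559.3,  43.7]))]
```

```bash
python3 -m jog '0.25 -7.5 -45 0 0;0.25 -7.5 -44.5 0 0;0.25 0 0 -40 0;0.25 0 0 -40 0;0.25 0 0 0 0' && python3 -m jog '0.25 -6 -12 0 0;0.25 -6 -12 0 0;0.25 -6 -12 0 0;0.25 -6 -12 0 0;0.25 -6 -12 0 0' && python3 -m jog '0.25 -6 -12 0 0;0.25 -6 -12 0 0;0.25 -6 -12 0 0;0.25 -6 -12 0 0;0.25 -6 -12 0 0'; python3 - <<'E'
from h import *
c=cap("top"); m=masks(c["pixels"]); [print(b) for b in blobs(c,m["steel"],.016,roi=(280,120,410,270))]
save("t7",c["pixels"][110:260,180:420],3)
E
```

```text
time_s: 18.25
tcp_pos: [0.6406, 0.056, 0.0117]
ee_rot: [[-0.437, -0.899, -0.006], [-0.899, 0.437, -0.002], [0.005, 0.005, -1.0]]
wrist_force: [0.7, 0.6, 0.1]
gripper_width: 0.25
gripper_force: 0.0
time_s: 18.88
tcp_pos: [0.613, -0.003, 0.0151]
ee_rot: [[-0.437, -0.899, 0.002], [-0.899, 0.437, 0.0], [-0.001, -0.001, -1.0]]
wrist_force: [0.4, 0.9, 0.7]
gripper_width: 0.252
gripper_force: 0.7
time_s: 19.5
tcp_pos: [0.5826, -0.0631, 0.0145]
ee_rot: [[-0.437, -0.899, 0.0], [-0.899, 0.437, 0.0], [-0.0, -0.0, -1.0]]
wrist_force: [1.0, 1.0, 2.1]
gripper_width: 0.253
gripper_force: 1.2
(388.8, 236.1, 47.5, array([ 467. , -236.5]))
(386.5, 221.4, 97.5, array([ 506.1, -229.7]))
(382.7, 196.1, 92.5, array([ 573.5, -218. ]))
(380.2, 175.6, 61.0, array([ 628.6, -210.3]))
(296.6, 185.2, 780.0, array([596. ,  13.5]))
```

View pics/t7.png

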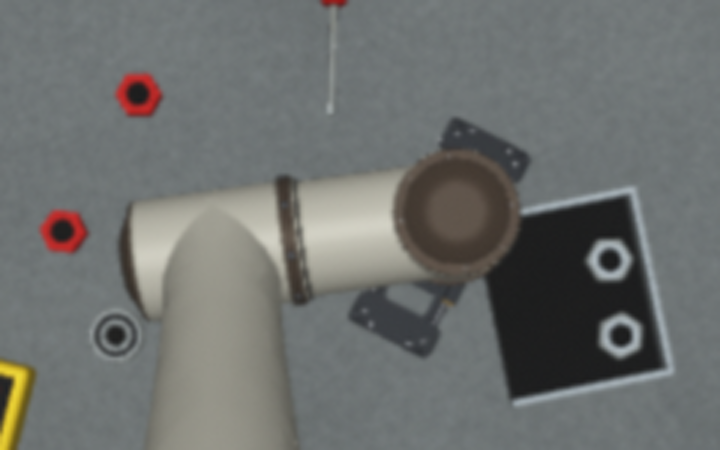

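A and C lie inside the bay at crop (609,260) and (620,335). Nut B is under the hand, just before the mouth. Pushing the last stretch, then backing off and lifting clear.

```bash
python3 -m jog '0.25 -6 -12 0 0;0.25 -6 -12 0 0;0.25 -6 -12 0 0;0.25 -6 -12 0 0;0.25 -6 -12 0 0' && python3 -m jog '0.25 -6 -12 0 0;0.25 0 0 0 0;0.25 6 14 0 0;0.25 0 0 45 0;0.25 0 0 45 0' && python3 -m jog '0.25 0 50 30 0;0.25 0 50 0 0;0.25 0 50 0 0;0.25 0 30 0 0;0.25 0 0 0 0'; python3 - <<'E'
from h import *
for n in("top","scene"):
    c=cap(n)
    if n=="top":
        m=masks(c["pixels"])
        for k in("steel","colour","dark"): print(k); [print(b) for b in blobs(c,m[k],.016,amax=700,roi=(100,60,410,310))]
        a=c["pixels"][110:260,180:420]
    else: b=c["pixels"][140:290,200:440]
save("fin",np.vstack([a,b]),2)
E
```

```text
time_s: 20.18
tcp_pos: [0.5521, -0.1232, 0.0143]
ee_rot: [[-0.437, -0.899, -0.001], [-0.899, 0.437, -0.0], [0.0, 0.001, -1.0]]
wrist_force: [1.0, 0.5, 0.1]
gripper_width: 0.25
gripper_force: 0.3
time_s: 20.8
tcp_pos: [0.5533, -0.1189, 0.1052]
ee_rot: [[-0.435, -0.9, -0.001], [-0.9, 0.435, -0.0], [0.001, 0.001, -1.0]]
wrist_force: [1.0, 0.2, 0.4]
gripper_width: 0.254
gripper_force: 0.0
time_s: 21.42
tcp_pos: [0.5531, 0.0629, 0.1347]
ee_rot: [[-0.433, -0.902, 0.001], [-0.902, 0.433, 0.0], [-0.001, -0.001, -1.0]]
wrist_force: [-0.1, -0.4, 0.8]
gripper_width: 0.249
gripper_force: 0.0
steel
(393.1, 235.2, 31.0, array([ 469.8, -247.9]))
(386.5, 221.4, 96.5, array([ 506.1, -229.7]))
(360.5, 210.4, 97.5, array([ 533.3, -159.5]))
(382.7, 196.1, 91.0, array([ 573.5, -218.1]))
(145.7, 163.1, 616.0, array([643.4, 419.2]))
colour
(200.7, 185.7, 119.0, array([587.2, 270.3]))
(225.8, 141.0, 135.0, array([709.5, 207.7]))
(291.3, 92.3, 282.0, array([847.5,  35.4]))
(103.1, 85.9, 321.0, array([848.7, 542.3]))
dark
(135.3, 238.9, 612.0, array([440.4, 437.5]))
(210.6, 229.8, 101.5, array([470.1, 239. ]))
(262.6, 225.7, 672.0, array([485.1, 101. ]))
(198.7, 195.2, 143.5, array([561.4, 274.4]))
(145.6, 163.0, 51.5, array([643.5, 419.5]))
(157.8, 167.4, 223.5, array([632.8, 386.7]))
(109.3, 92.8, 634.0, array([830.4, 524.9]))
```

View pics/fin.png

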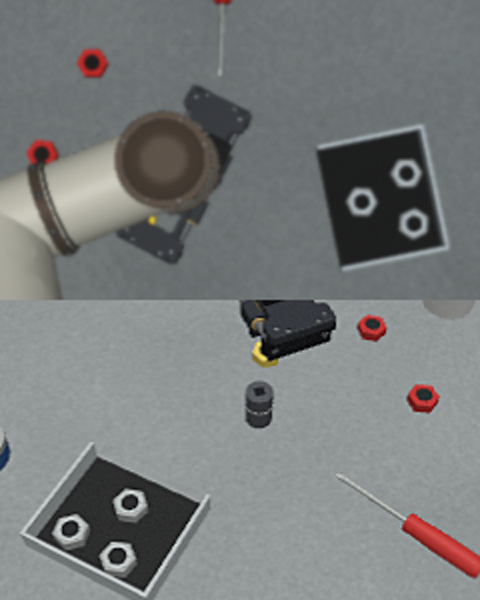

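All three nuts lie flat and wholly inside the bay, at crop (405,173), (413,223) and (361,201). The socket and red nuts stand where they were, and the hand is clear. Handing in.

```bash
python3 -c "
from station import r
print(r.finish_job())"
```

```text
the job is handed in; nothing more can be done
None
```

All three steel nuts were swept along the bench into the bay and lie flat and wholly inside it, no other object was seen to move, and the job was handed in after about 22 s.

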